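# Pack one set of brass cabinet fittings

### The arm

A 6-joint arm with a two-finger parallel gripper is mounted at the origin on the work surface. World frame = base frame: x ahead of the robot, y to its left, z up, the work surface at z = 0. Lengths are in m, angles in degrees, forces in N, time in s.
With the tool pointing down it reaches from about 0.35 to 0.875 m from the base axis. Payload 4.2 kg.
Tool frame: the origin (TCP) lies at the very end of the fingers, on their centre line; the grasp point (between the pads) lies 19 mm behind it; z points along the fingers, y is the line along which they close (so a half turn about z gives the same grasp; the last joint's range is limited). The gripper opens to 87 mm and grips with 3 to 60 N. Pads are 19 mm wide; open, the fingers measure 117 mm over their backs; the gripper's body (75 mm by 190 mm) begins 51 mm behind the grasp point.
Start: joints at [14.817, 22.042, 0.453, 0, -68.411, -14.817], TCP at [0.625, 0, 0.223] pointing down, gripper open.
Joint ranges: [-179.83, 179.83], [-69.29, 118.12], [-61.27, 80.66], [-181.25, 117.63], [-171.15, -9.14], [-177.46, 177.46]. Speed limits (degrees/s): [159.86, 159.86, 180, 180, 180, 180].

### API

Orientations are given as a 3x3 rotation matrix whose columns are the frame's x, y, z axes.
In Python, from station import monitor, cams, ticket gives the robot as it stands.
- The arm moves only by the tool drive_tool, never from a script. Its argument "moves" is a list of rows, each an object with "delta_pos": the shift along the tool's x, y, z in mm, a list of three; "turn": the turn about the tool's z in rad; "claw": the opening, from 0 (shut) to 1 (fully open). A call has 1 to 12 rows; each row shifts and turns the commanded pose from where the row before left it, along the tool's axes as they then stand; what a row does not reach is not made up. A row lasts 1/8 s, in which the tool goes at most 62.5 mm and 10.7 degrees, less where a joint would pass 70% of its speed; a pose out of reach is approached as far as the arm can. A call is refused whole if a number of a shift passes 62.5 or a number of a turn 0.188, either way. A call with a gripper value outside its range is refused whole. The fingers move at their own pace and stop on an object; the grip force is fixed at half the most. Time passes only in rows, so rows that do not move let the fingers close. It gives the time, the measured TCP pose, the force, the opening and the grip force at its end, in the units of the state.
- monitor.sense(): the state, without advancing time (a new reading comes with each control period).
- cams.capture(name): name is "scene" or "side" or "wrist"; returns a dict with "color" (480x640x3 uint8, red, green, blue), "range_z" (480x640 float32, m along the optical axis (not along the pixel's ray), 0 where there is no reading), "vertical_fov" (degrees; the focal length in pixels is half the picture's height over the tangent of half this angle, whatever the lens; pixels are square), "cx", "cy" (the principal point, pixels), "extrinsics" (4x4, takes a point from camera to world coordinates). Camera axes: x right, y down, z forward; pixel columns grow to the right and rows downward; lengths in m; the calibration is good to about 2 mm. A picture is of the moment at which its call begins.
- ticket.finish_job(): hands the job in; it is judged then, once.
The state is a dict: "time_s": time; "joints": joint angles; "joint_velocities": joint speeds; "effort": joint torques, N m; "tcp_pos": TCP position; "ee_rot": TCP orientation; "wrist_force": force on the tool from outside, world axes, zero at the start; "moment": the same for the moment, N m; "gripper_width": opening from 0.0 (shut) to 1.0 (fully open); "gripper_force": force on a finger pad.
Only numpy, scipy, OpenCV 4.12 (cv2) and the standard library are available. Lean on these libraries where they do the work, as an engineer would, in place of code of your own. Each camera call takes 0.05 s, during which the arm holds its last target. There are 200 camera calls.

### The job

Pack one set of brass fittings into the tray: the big flower knob in the large round pocket, the small flower knob in the small round pocket, the square knob in the square pocket and the bar handle in the oblong pocket, each upright and lying flat on its pocket's floor. The knob on the plain round disc and the long plate without a bar are not part of the set: leave them where they lie, and do not disturb the bottle, the pen cup or the stapler.

Things in the scene. Friction and masses are not known exactly. Their poses are not given: they have to be found in the camera images.
- tray: Fixed packing tray, blue rim, grey insert, 224 (x) x 178 (y) mm, 19 high, any yaw. Origin: centre of underside. Four open pockets with pale floors 8 mm above the underside, walls to 18 mm. Centres in tray frame, mm: large round, 84 across, (-44,-33.5); small round, 58 across, (67,46.5); square 68 x 68 along the axes, (52,-33.5); oblong 122 (x) x 50 (y), (-35,46.5).
- big_flower_knob: Brass cabinet knob on a four-petalled flower backplate 62 mm across, 5 mm thick; grip is an upright round knob 26 mm across from z = 10 to 32 mm, straight-sided to z = 28, above a thinner neck. About 0.13 kg. Belongs in the large round pocket. Origin: centre of the underside of its backplate; z up. Starts on a fixed brown board with white paper on it, 6 mm thick.
- small_flower_knob: Smaller brass knob on a four-petalled flower backplate 38 mm across, 5 mm thick; round grip 20 mm across from z = 10 to 32 mm, straight-sided to z = 28. About 0.06 kg. Belongs in the small round pocket. Origin: centre of the underside of its backplate; z up. Starts on a fixed brown board with white paper on it, 6 mm thick.
- square_knob: Brass knob with a square backplate 44 x 44 mm, 5 mm thick, and a square grip 20 x 20 mm from z = 10 to 32 mm, all sides along its x and y. About 0.10 kg. Belongs in the square pocket. Origin: centre of the underside of its backplate; z up. Starts on a fixed brown board with white paper on it, 6 mm thick.
- bar_pull: Brass bar handle on an oblong round-ended backplate 100 mm long (its x) by 28 mm wide, 5 mm thick; the bar is 80 mm long (x), 12 mm wide (y), from z = 18 to 32 mm, on two 10 mm posts at x = +-28 mm. About 0.13 kg. Belongs in the oblong pocket. Origin: centre of the underside of its backplate; z up. Starts on a fixed brown board with white paper on it, 6 mm thick.
- plain_disc_knob: Look-alike to be left: the same 26 mm round knob, but on a plain round disc backplate 62 mm across without petals; 32 mm high. Origin: centre of the underside of its backplate; z up. Starts on a fixed brown board with white paper on it, 6 mm thick.
- bare_long_plate: Look-alike to be left: an oblong round-ended brass backplate 100 x 28 x 5 mm with two dark screw holes and no bar on it. x along its length. Origin: centre of the underside of its backplate; z up. Starts on a fixed brown board with white paper on it, 6 mm thick.
- water_bottle: Bystander: clear water bottle with a red cap, 64 mm across, 200 mm high. Origin: centre of its underside.
- pen_cup: Bystander: orange cup with three pens, 80 mm across, about 140 mm high. Origin: centre of its underside.
- stapler: Bystander: black stapler lying on the bench, 130 mm long (its y), 35 mm wide, 44 mm high. Origin: centre of its underside.
Not all that is in view belongs to the job. What is shaped like the small_flower_knob but green is not meant. Leave any orange look-alike of the big_flower_knob alone.

How it is judged:
By the outcome, as a careful person would: the job done as asked, in the order asked, and still so for the second after the job is handed in, with the robot touching nothing.
It also fails if it takes over 93 s, if anything falls off the work surface, if the arm or the gripper's body presses on something with over 40 N, if the wrist force passes 120 N, or if a joint passes its speed limit or range.

## Working session

There is one attempt and no reset: what is moved stays moved. The work goes in short steps, Python scripts to look and compute and a tool call to move; the robot and the scene stay as the last step left them, time stands still between calls to the robot, and variables do not carry over. Pictures are saved under pics/ and viewed, at most 14 in all, crops included, and the job is handed in when it is done.

Besides the shell and the picture viewer there is one more tool, called after "Call:" by a JSON object that holds its "name" and its "arguments". drive_tool: Moves the arm, as the interface text tells. Its arguments: {"type":"object","properties":{"moves":{"type":"array","items":{"type":"object","properties":{"delta_pos":{"type":"array","items":{"type":"number"}},"turn":{"type":"number"},"claw":{"type":"number"}}}}},"required":["moves"]}

```bash
mkdir -p pics; ls; cat > h.py <<'E'
import numpy as np, cv2
from station import monitor, cams, ticket
def cap(n):
    c=cams.capture(n); f=240/np.tan(np.radians(c["vertical_fov"])/2)
    v,u=np.mgrid[0:480,0:640]; z=c["range_z"]
    p=np.stack([(u-c["cx"])/f*z,(v-c["cy"])/f*z,z],-1)
    E=np.array(c["extrinsics"]); c["w"]=p@E[:3,:3].T+E[:3,3]; c["f"]=f
    return c
E
python3 - <<'E'
from h import *
for n in ("scene","wrist"):
    c=cap(n); cv2.imwrite(f"pics/{n}0.png",c["color"][:,:,::-1]); np.savez(f"{n}0.npz",w=c["w"],color=c["color"],z=c["range_z"])
    print(n,np.array(c["extrinsics"]).round(3).tolist(),c["f"])
s=monitor.sense(); print(s["time_s"],s["tcp_pos"],np.array(s["ee_rot"]).round(3).tolist(),s["wrist_force"],s["gripper_width"])
E
```

```text
pics
scene [[0.335, 0.754, -0.565, 1.474], [0.942, -0.267, 0.204, -0.336], [0.003, -0.601, -0.8, 1.357], [0.0, 0.0, 0.0, 1.0]] 549.7050792682552
wrist [[-1.0, -0.0, -0.001, 0.625], [-0.0, 0.953, 0.304, -0.083], [0.001, 0.304, -0.953, 0.385], [0.0, 0.0, 0.0, 1.0]] 362.28515943880274
0.1 [6.24463507e-01 9.33115404e-06 2.21564161e-01] [[-0.0, -1.0, -0.002], [-1.0, 0.0, -0.0], [0.0, 0.002, -1.0]] [ 0.72810551  0.33391616 -0.70132566] 1.0041279336880091
```

View pics/scene0.png

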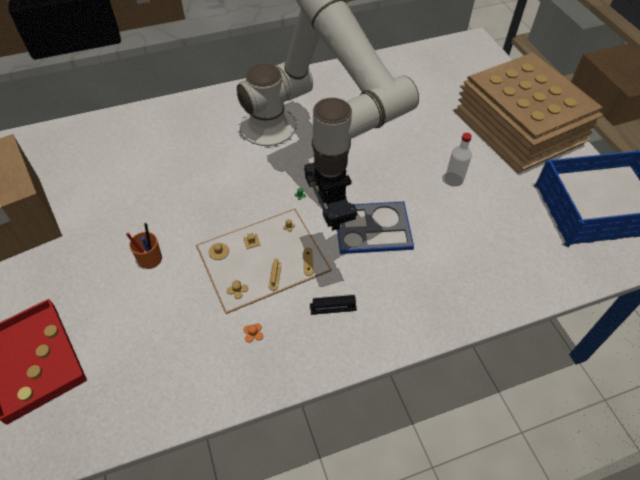

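View pics/wrist0.png

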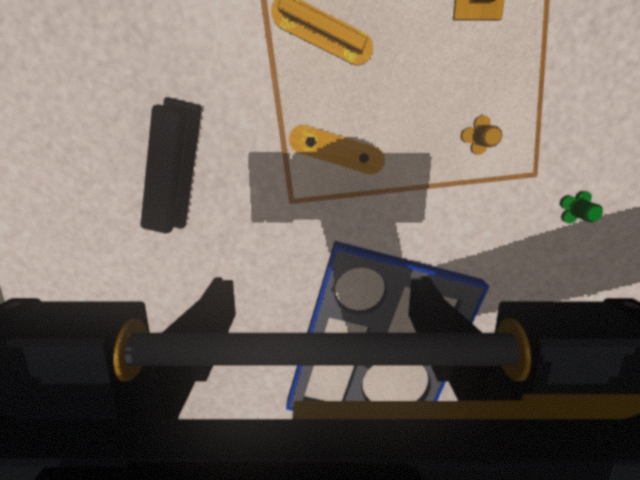

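The scene view shows the board at about (265,258) px, with the disc knob (219,250), square knob (252,240), small flower (289,224), big flower (237,288), bar pull (275,274) and bare plate (308,262) on it. The tray is at (375,228), the stapler at (333,304), the bottle at (460,160) and the cup at (147,250). The wrist view shows the tray at (390,330) and part of the board.

```bash
python3 - <<'E'
import numpy as np
d=np.load("scene0.npz"); w=d["w"]
for n,(u,v) in dict(disc=(219,248),sq=(252,238),small=(289,224),big=(237,286),bar=(275,274),plate=(308,262),tray=(375,228),stapler=(333,304),bottle=(461,150),cup=(147,248),boardTL=(198,247),boardTR=(297,212),boardBR=(329,269),boardBL=(225,308),green=(300,193),orange=(253,332)).items():
    print(n,w[v,u].round(3))
E
```

```text
disc [ 0.491 -0.292  0.034]
sq [ 0.489 -0.19   0.035]
small [ 0.471 -0.069  0.029]
big [ 0.634 -0.275  0.031]
bar [ 0.634 -0.163  0.035]
plate [ 0.611 -0.056  0.011]
tray [0.567 0.177 0.02 ]
stapler [ 0.786 -0.043  0.044]
bottle [0.463 0.499 0.151]
cup [ 0.457 -0.487  0.08 ]
boardTL [ 0.447 -0.35   0.008]
boardTR [ 0.416 -0.026  0.006]
boardBR [ 0.654 -0.006  0.01 ]
boardBL [ 0.679 -0.323  0.009]
green [0.353 0.006 0.017]
orange [ 0.785 -0.271  0.027]
```

Call:
{"name": "drive_tool", "arguments": {"moves": [{"delta_pos": [35, 19, -25]}, {"delta_pos": [35, 19, -25]}, {"delta_pos": [35, 19, -25]}, {"delta_pos": [35, 19, -25]}, {"delta_pos": [0, 0, 0]}, {"delta_pos": [0, 0, 0]}]}}

```text
invalid input
```

```bash
python3 - <<'E'
from h import *
c=cap("wrist"); cv2.imwrite("pics/w1.png",c["color"][:,:,::-1]); np.savez("w1.npz",**{k:c[k] for k in("w","color","range_z")})
s=monitor.sense(); print(s["time_s"],s["tcp_pos"],s["wrist_force"])
E
```

```text
0.15 [6.24563101e-01 4.27717947e-05 2.21704951e-01] [-0.3193303   0.16625697  0.09722425]
```

View pics/w1.png

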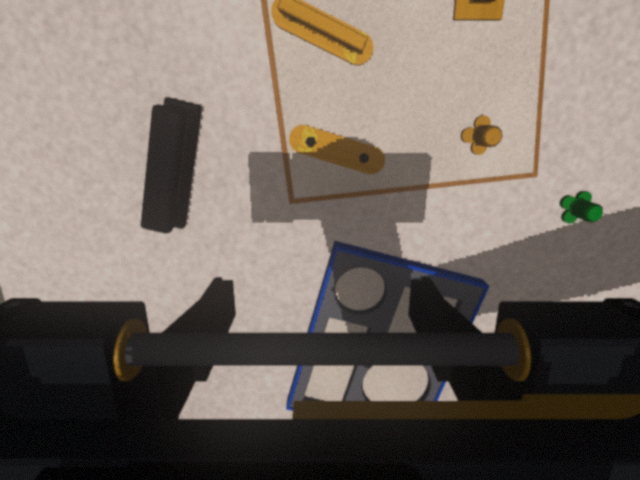

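Call:
{"name": "drive_tool", "arguments": {"moves": [{"delta_pos": [-60, -2, 0]}, {"delta_pos": [-60, -2, 0]}, {"delta_pos": [-60, -2, 0]}, {"delta_pos": [-60, -2, 0]}, {"delta_pos": [-60, -2, 0]}, {"delta_pos": [-50, -2, 0]}, {"delta_pos": [0, 0, 0]}, {"delta_pos": [0, 0, 0]}]}}

```text
invalid input
```

```bash
python3 - <<'E'
from h import *
c=cap("wrist"); cv2.imwrite("pics/w2.png",c["color"][:,:,::-1]); np.savez("w2.npz",**{k:c[k] for k in("w","color","range_z")})
s=monitor.sense(); print(s["time_s"],s["tcp_pos"],s["wrist_force"])
E
```

```text
0.2 [6.24643147e-01 1.34200996e-05 2.21881275e-01] [-0.50680353  0.09455157 -0.23206751]
```

View pics/w2.png

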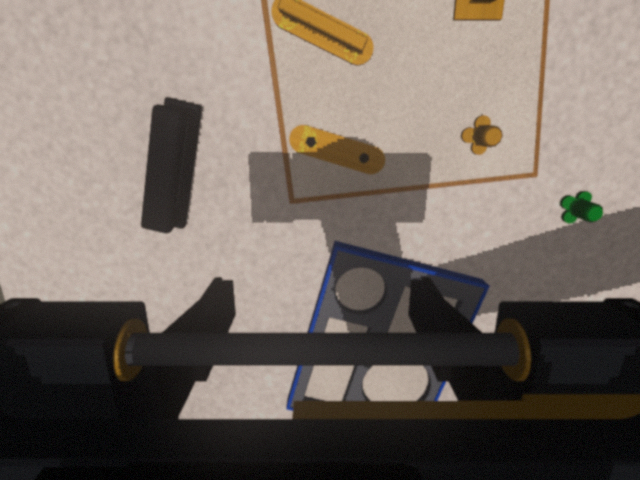

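Both move calls were refused, so these two pictures show the unchanged start view. I probably left out required fields, so every row will now have all three.

Call:
{"name": "drive_tool", "arguments": {"moves": [{"delta_pos": [35, 19, -25], "turn": 0, "claw": 1}, {"delta_pos": [35, 19, -25], "turn": 0, "claw": 1}, {"delta_pos": [35, 19, -25], "turn": 0, "claw": 1}, {"delta_pos": [35, 19, -25], "turn": 0, "claw": 1}, {"delta_pos": [0, 0, 0], "turn": 0, "claw": 1}, {"delta_pos": [0, 0, 0], "turn": 0, "claw": 1}]}}

```text
time_s: 0.95
tcp_pos: [0.5487, -0.1397, 0.3218]
ee_rot: [[-0.0, -1.0, -0.001], [-1.0, 0.0, 0.001], [-0.001, 0.001, -1.0]]
wrist_force: [0.0, 0.2, -0.1]
gripper_width: 1.002
gripper_force: 0.0
```

```bash
python3 - <<'E'
from h import *
c=cap("wrist"); cv2.imwrite("pics/w3.png",c["color"][:,:,::-1]); np.savez("w3.npz",**{k:c[k] for k in("w","color","range_z")})
E
```

```text
(no output)
```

View pics/w3.png

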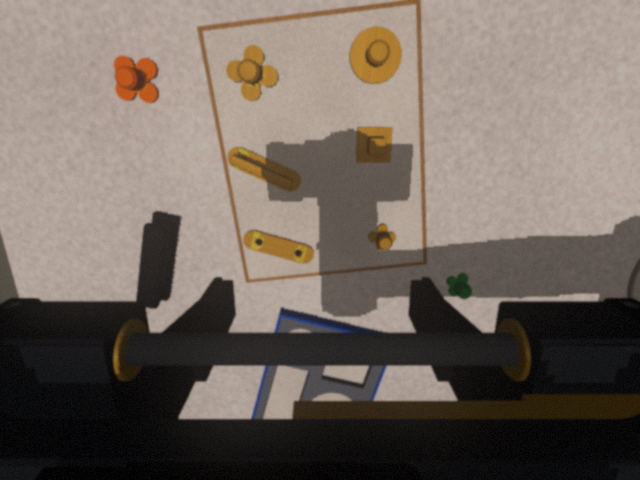

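Call:
{"name": "drive_tool", "arguments": {"moves": [{"delta_pos": [-60, -3, 0], "turn": 0, "claw": 1}, {"delta_pos": [-60, -3, 0], "turn": 0, "claw": 1}, {"delta_pos": [-60, -3, 0], "turn": 0, "claw": 1}, {"delta_pos": [-60, -3, 0], "turn": 0, "claw": 1}, {"delta_pos": [-60, -3, 0], "turn": 0, "claw": 1}, {"delta_pos": [-60, -3, 0], "turn": 0, "claw": 1}, {"delta_pos": [0, 0, 0], "turn": 0, "claw": 1}, {"delta_pos": [0, 0, 0], "turn": 0, "claw": 1}]}}

```text
time_s: 2.0
tcp_pos: [0.5665, 0.221, 0.3211]
ee_rot: [[0.002, -1.0, -0.002], [-1.0, -0.002, -0.002], [0.002, 0.002, -1.0]]
wrist_force: [0.7, 0.6, 0.7]
gripper_width: 0.998
gripper_force: 0.0
```

```bash
python3 - <<'E'
from h import *
c=cap("wrist"); cv2.imwrite("pics/w4.png",c["color"][:,:,::-1]); np.savez("w4.npz",**{k:c[k] for k in("w","color","range_z")})
E
```

```text
(no output)
```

View pics/w4.png

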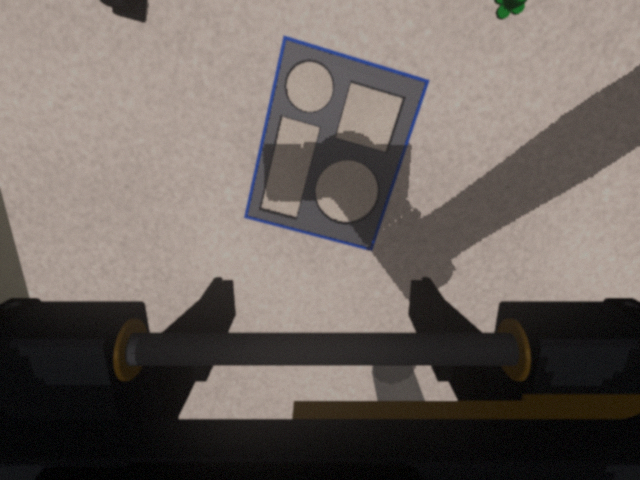

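w3 shows the big flower at (252,72), disc knob (376,53), square knob (375,146), bar pull (264,170), bare plate (278,247), small flower (382,238), orange decoy (137,78) and green decoy (459,285). w4 shows the tray with the small round pocket at (310,86), the oblong at (290,167), the large round at (347,190) and the square at (370,115).

```bash
cat > meas.py <<'E'
from h import *
def rect(P):  # mm
    (c,s,a)=cv2.minAreaRect((P[:,:2]*1000).astype(np.float32)); return np.round(c,1),np.round(s,1),round(a,1)
def item(w,col,uv,r=45):
    hsv=cv2.cvtColor(col,cv2.COLOR_RGB2HSV); v,u=np.mgrid[0:480,0:640]
    m=(hsv[...,1]>130)&(hsv[...,0]>10)&(hsv[...,0]<30)&(np.hypot(u-uv[0],v-uv[1])<r)
    top=m&(w[...,2]>0.0335); return w[m&(w[...,2]>.007)],w[top]
E
python3 - <<'E'
from meas import *
d=np.load("w3.npz"); w,col=d["w"],d["color"]
for n,uv in dict(big=(252,72),disc=(376,53),sq=(375,146),bar=(264,170),plate=(278,247),small=(382,238)).items():
    a,t=item(w,col,uv,42 if n in("bar","plate") else 30)
    print(n,"plate",rect(a),"z",np.percentile(a[:,2],[5,50,95]).round(4),len(t))
    if len(t)>5: print("   top",rect(t),"mean",(t.mean(0)*1000).round(1))
d=np.load("w4.npz"); w,col=d["w"],d["color"]
hsv=cv2.cvtColor(col,cv2.COLOR_RGB2HSV)
m=((hsv[...,0]>105)&(hsv[...,0]<130)&(hsv[...,1]>120)&(w[...,2]<.03)&(w[...,2]>.01)); m[260:]=0
print("tray",rect(w[m]),w[m][:,2].mean())
v,u=np.mgrid[0:480,0:640]
for n,uv in dict(S=(310,86),O=(290,167),L=(347,190),Q=(370,115)).items():
    f=(abs(w[...,2]-.008)<.004); k=cv2.connectedComponents(f.astype(np.uint8),connectivity=4)[1]; mm=k==k[uv[1],uv[0]]
    print(n,rect(w[mm]),mm.sum(),w[mm][:,2].mean().round(4))
print("table z",w[150,500],"board",np.load("w3.npz")["w"][150,330])
E
```

```text
big plate (array([ 608.8, -249.5]), array([ 51.4, 121.3]), 42.7) z [0.0116 0.0134 0.0401] 436
   top (array([ 594. , -256.8]), array([ 24.8, 110.9]), 65.3) mean [ 630.4 -273.3   47.9]
disc plate (array([ 497.6, -266.5]), array([121.2,  59.7]), 67.0) z [0.0113 0.013  0.0396] 462
   top (array([ 515.4, -265.6]), array([108. ,  24.7]), 43.6) mean [ 486.8 -292.8   44.2]
sq plate (array([ 505.8, -194.4]), array([45.1, 92.1]), 83.1) z [0.0114 0.0132 0.0404] 291
   top (array([ 511.9, -199.7]), array([23.1, 83.3]), 73.9) mean [ 484.2 -192.2   47.2]
bar plate (array([ 606.9, -165.9]), array([144.6,  72.9]), 17.4) z [0.0116 0.0155 0.0408] 673
   top (array([ 594.7, -171.5]), array([122.1,  62.3]), 20.9) mean [ 623.  -161.5   42.9]
plate plate (array([579.1, -99.3]), array([233.3,  99.4]), 53.1) z [0.0114 0.0129 0.0144] 6
   top (array([ 548.8, -222.4]), array([0., 0.]), 0.0) mean [ 548.8 -222.4  485.6]
small plate (array([ 509.8, -134.4]), array([ 31.2, 189.8]), 33.3) z [0.0118 0.0226 0.0403] 159
   top (array([ 509.6, -139.5]), array([ 19.1, 182.3]), 31.3) mean [468.6 -72.3  47.1]
tray (array([554.1, 177.1]), array([222.2, 176.4]), 74.7) 0.02076081393813279
S (array([581.7, 100.3]), array([57.4, 56.9]), 10.6) 1873 0.01
O (array([608.7, 199.3]), array([122.4,  50. ]), 74.7) 3594 0.0101
L (array([533.6, 229.3]), array([82.9, 82.7]), 67.1) 3039 0.0101
Q (array([508.1, 136.1]), array([68.3, 67.9]), 74.7) 3074 0.01
table z [0.33358135 0.17533267 0.00132547] board [ 0.53804044 -0.18454282  0.00840787]
```

```bash
python3 - <<'E'
from meas import *
d=np.load("w3.npz"); w,col=d["w"],d["color"]; w[d["range_z"]<=0]=9
for n,uv in dict(big=(252,72),disc=(376,53),sq=(375,146),bar=(264,170),plate=(278,247),small=(382,238)).items():
    a,t=item(w,col,uv,46 if n in("bar","plate") else 30)
    a=a[a[:,2]<.06]; t=t[t[:,2]<.06]; t=t[t[:,2]>.038]; p=a[a[:,2]<.017]
    print(n,"plate",rect(p),len(t))
    if len(t)>5: print("   top",rect(t),"mean",(t.mean(0)*1000).round(1))
E
```

```text
big plate (array([ 632.2, -274.7]), array([48.6, 49.7]), 36.5) 298
   top (array([ 632.7, -274.7]), array([22.1, 22. ]), 46.3) mean [ 632.4 -274.6   39.5]
disc plate (array([ 485.7, -294.3]), array([59.3, 59.3]), 2.3) 303
   top (array([ 485.6, -294.2]), array([22.1, 22.1]), 50.6) mean [ 485.7 -294.3   39.3]
sq plate (array([ 482.7, -191.4]), array([40.9, 42.4]), 90.0) 268
   top (array([ 482.8, -191.6]), array([19.9, 18.8]), 0.1) mean [ 482.9 -191.6   39.7]
bar plate (array([ 630.3, -159.2]), array([96.6, 68.6]), 13.2) 612
   top (array([ 623.4, -160.4]), array([12.1, 79.5]), 65.8) mean [ 623.8 -160.8   39.8]
plate plate (array([612.3, -45.5]), array([100.6,  80. ]), 5.1) 0
small plate (array([466.9, -68.6]), array([29. , 29.6]), 42.5) 106
   top (array([467.2, -68.3]), array([16.6, 14.7]), 66.9) mean [466.9 -68.5  39.5]
```

Call:
{"name": "drive_tool", "arguments": {"moves": [{"delta_pos": [55, -7, 25], "turn": 0, "claw": 1}, {"delta_pos": [55, -7, 25], "turn": 0, "claw": 1}, {"delta_pos": [55, -7, 25], "turn": 0, "claw": 1}, {"delta_pos": [55, -7, 25], "turn": 0, "claw": 1}, {"delta_pos": [55, -7, 25], "turn": 0, "claw": 1}, {"delta_pos": [55, -7, 25], "turn": 0, "claw": 1}, {"delta_pos": [55, -7, 25], "turn": 0, "claw": 1}, {"delta_pos": [55, -7, 25], "turn": 0, "claw": 1}, {"delta_pos": [55, -7, 25], "turn": 0, "claw": 1}, {"delta_pos": [0, 0, 0], "turn": 0, "claw": 1}, {"delta_pos": [0, 0, 0], "turn": 0, "claw": 1}]}}

```text
time_s: 3.42
tcp_pos: [0.6294, -0.276, 0.0977]
ee_rot: [[-0.002, -1.0, -0.0], [-1.0, 0.002, -0.0], [0.0, 0.0, -1.0]]
wrist_force: [0.6, 0.6, 0.8]
gripper_width: 1.0
gripper_force: 0.0
```

Call:
{"name": "drive_tool", "arguments": {"moves": [{"delta_pos": [-1, -3, 30], "turn": 0, "claw": 1}, {"delta_pos": [0, 0, 30], "turn": 0, "claw": 1}, {"delta_pos": [0, 0, 15], "turn": 0, "claw": 1}, {"delta_pos": [0, 0, 8], "turn": 0, "claw": 1}, {"delta_pos": [0, 0, 0], "turn": 0, "claw": 0}, {"delta_pos": [0, 0, 0], "turn": 0, "claw": 0}, {"delta_pos": [0, 0, 0], "turn": 0, "claw": 0}, {"delta_pos": [0, 0, 0], "turn": 0, "claw": 0}, {"delta_pos": [0, 0, 0], "turn": 0, "claw": 0}, {"delta_pos": [0, 0, 0], "turn": 0, "claw": 0}]}}

```text
time_s: 4.68
tcp_pos: [0.633, -0.274, 0.0146]
ee_rot: [[-0.0, -1.0, -0.0], [-1.0, 0.0, 0.0], [-0.0, 0.0, -1.0]]
wrist_force: [-0.8, 1.0, -0.4]
gripper_width: 0.401
gripper_force: 0.0
```

Call:
{"name": "drive_tool", "arguments": {"moves": [{"delta_pos": [0, 0, 0], "turn": 0, "claw": 0}, {"delta_pos": [0, 0, 0], "turn": 0, "claw": 0}, {"delta_pos": [0, 0, 0], "turn": 0, "claw": 0}, {"delta_pos": [0, 0, -10], "turn": 0, "claw": 0}, {"delta_pos": [0, 0, -35], "turn": 0, "claw": 0}, {"delta_pos": [0, 0, -40], "turn": 0, "claw": 0}]}}

```text
time_s: 5.42
tcp_pos: [0.6325, -0.2738, 0.1001]
ee_rot: [[0.0, -1.0, -0.002], [-1.0, -0.0, 0.0], [-0.0, 0.002, -1.0]]
wrist_force: [0.9, 0.0, -2.0]
gripper_width: 0.29
gripper_force: 30.0
```

Call:
{"name": "drive_tool", "arguments": {"moves": [{"delta_pos": [-30, 6, 0], "turn": 0, "claw": 0}, {"delta_pos": [-50, 10, 0], "turn": 0, "claw": 0}, {"delta_pos": [-55, 11, 0], "turn": 0, "claw": 0}, {"delta_pos": [-55, 11, 0], "turn": 0, "claw": 0}, {"delta_pos": [-55, 11, 0], "turn": 0, "claw": 0}, {"delta_pos": [-55, 11, 0], "turn": 0, "claw": 0}, {"delta_pos": [-55, 11, 0], "turn": 0, "claw": 0}, {"delta_pos": [-55, 11, 0], "turn": 0, "claw": 0}, {"delta_pos": [-50, 10, 0], "turn": 0, "claw": 0}, {"delta_pos": [-42, 7, 0], "turn": 0, "claw": 0}, {"delta_pos": [0, 0, 30], "turn": 0, "claw": 0}, {"delta_pos": [0, 0, 20], "turn": 0, "claw": 0}]}}

```text
time_s: 6.92
tcp_pos: [0.5334, 0.2289, 0.0491]
ee_rot: [[0.001, -1.0, -0.0], [-1.0, -0.001, 0.0], [-0.0, 0.0, -1.0]]
wrist_force: [-0.4, 0.1, -0.7]
gripper_width: 0.288
gripper_force: 30.0
```

Call:
{"name": "drive_tool", "arguments": {"moves": [{"delta_pos": [0, 0, 18], "turn": 0, "claw": 0}, {"delta_pos": [0, 0, 10], "turn": 0, "claw": 0}, {"delta_pos": [0, 0, 4], "turn": 0, "claw": 0}, {"delta_pos": [0, 0, 0], "turn": 0, "claw": 0}, {"delta_pos": [0, 0, 0], "turn": 0, "claw": 0.45}, {"delta_pos": [0, 0, 0], "turn": 0, "claw": 0.45}, {"delta_pos": [0, 0, 0], "turn": 0, "claw": 0.45}]}}

```text
time_s: 7.8
tcp_pos: [0.5343, 0.2282, 0.0181]
ee_rot: [[0.0, -1.0, 0.001], [-1.0, -0.0, 0.001], [-0.001, -0.001, -1.0]]
wrist_force: [-0.3, -0.5, -0.3]
gripper_width: 0.445
gripper_force: 0.0
```

Call:
{"name": "drive_tool", "arguments": {"moves": [{"delta_pos": [0, 0, -25], "turn": 0, "claw": 0.45}, {"delta_pos": [0, 0, -50], "turn": 0, "claw": 0.5}, {"delta_pos": [27, 6, -5], "turn": 0, "claw": 0.5}, {"delta_pos": [50, 11, 0], "turn": 0, "claw": 0.5}, {"delta_pos": [55, 12, 0], "turn": 0, "claw": 0.5}, {"delta_pos": [55, 13, 0], "turn": 0, "claw": 0.5}, {"delta_pos": [55, 13, 0], "turn": 0, "claw": 0.5}, {"delta_pos": [55, 12, 0], "turn": 0, "claw": 0.5}, {"delta_pos": [0, 0, 30], "turn": 0, "claw": 0.5}, {"delta_pos": [0, 0, 10], "turn": 0, "claw": 0.5}]}}

```text
time_s: 9.05
tcp_pos: [0.4649, -0.0702, 0.0561]
ee_rot: [[-0.002, -1.0, -0.004], [-1.0, 0.002, -0.0], [0.0, 0.004, -1.0]]
wrist_force: [0.1, 1.4, -0.5]
gripper_width: 0.501
gripper_force: 0.0
```

```bash
cat > chk.py <<'E'
from meas import *
# tray ortho crop from the scene camera + brass heights there
import sys
c=cap(sys.argv[1]); w,col=c["w"],c["color"]; hsv=cv2.cvtColor(col,cv2.COLOR_RGB2HSV)
cv2.imwrite(f"pics/{sys.argv[2]}.png",col[:,:,::-1] if sys.argv[1]!="scene" else cv2.resize(col[170:330,180:440,::-1],None,fx=3,fy=3,interpolation=cv2.INTER_CUBIC))
R=np.array([[-.264,.9646],[-.9646,-.264]]); q=(w[...,:2]*1000-[554.1,177.1])@R
brass=(hsv[...,1]>120)&(hsv[...,0]>10)&(hsv[...,0]<32)&(c["range_z"]>0)&(w[...,2]<.08)
for n,(x,y) in dict(L=(-44,-33.5),S=(67,46.5),Q=(52,-33.5),O=(-35,46.5)).items():
    m=brass&(abs(q[...,0]-x)<(61 if n=="O" else 38))&(abs(q[...,1]-y)<(25 if n=="O" else 38))
    if m.sum()>15:
        z=w[m][:,2]*1000; hi=z>np.percentile(z,98)-4
        print(n,m.sum(),"z%",np.percentile(z,[5,25,95]).round(1),"top offset",(q[m][hi].mean(0)-[x,y]).round(1),cv2.minAreaRect(q[m][hi].astype(np.float32)))
E
python3 chk.py scene s5
```

```text
L 128 z% [10.2 13.6 41.7] top offset [4.4 4.8] ((-39.716346740722656, -29.333925247192383), (14.779399871826172, 18.675521850585938), 47.35072326660156)
```

Call:
{"name": "drive_tool", "arguments": {"moves": [{"delta_pos": [-2, -2, 20], "turn": 0, "claw": 0.5}, {"delta_pos": [0, 0, 14], "turn": 0, "claw": 0.5}, {"delta_pos": [0, 0, 6], "turn": 0, "claw": 0.5}, {"delta_pos": [0, 0, 0], "turn": 0, "claw": 0}, {"delta_pos": [0, 0, 0], "turn": 0, "claw": 0}, {"delta_pos": [0, 0, 0], "turn": 0, "claw": 0}, {"delta_pos": [0, 0, 0], "turn": 0, "claw": 0}, {"delta_pos": [0, 0, 0], "turn": 0, "claw": 0}]}}

```text
time_s: 10.1
tcp_pos: [0.469, -0.067, 0.018]
ee_rot: [[0.0, -1.0, 0.0], [-1.0, -0.0, 0.0], [-0.0, -0.0, -1.0]]
wrist_force: [-2.1, 1.4, 4.6]
gripper_width: 0.216
gripper_force: 30.0
```

Call:
{"name": "drive_tool", "arguments": {"moves": [{"delta_pos": [0, 0, -10], "turn": 0, "claw": 0}, {"delta_pos": [0, 0, -30], "turn": 0, "claw": 0}, {"delta_pos": [-20, -13, -25], "turn": 0, "claw": 0}, {"delta_pos": [-37, -25, 0], "turn": 0, "claw": 0}, {"delta_pos": [-37, -25, 0], "turn": 0, "claw": 0}, {"delta_pos": [-37, -25, 0], "turn": 0, "claw": 0}, {"delta_pos": [-37, -25, 0], "turn": 0, "claw": 0}, {"delta_pos": [0, 0, 20], "turn": 0, "claw": 0}, {"delta_pos": [0, 0, 0], "turn": 0, "claw": 0}]}}

```text
time_s: 11.22
tcp_pos: [0.5807, 0.1009, 0.0611]
ee_rot: [[0.0, -1.0, -0.004], [-1.0, -0.0, -0.001], [0.001, 0.004, -1.0]]
wrist_force: [-0.5, -0.4, -1.1]
gripper_width: 0.218
gripper_force: 30.0
```

Call:
{"name": "drive_tool", "arguments": {"moves": [{"delta_pos": [0, 0, 20], "turn": 0, "claw": 0}, {"delta_pos": [0, 0, 14], "turn": 0, "claw": 0}, {"delta_pos": [0, 0, 6], "turn": 0, "claw": 0}, {"delta_pos": [0, 0, 2], "turn": 0, "claw": 0}, {"delta_pos": [0, 0, 0], "turn": 0, "claw": 0}]}}

```text
time_s: 11.85
tcp_pos: [0.5823, 0.101, 0.0209]
ee_rot: [[-0.0, -1.0, 0.001], [-1.0, 0.0, 0.0], [-0.0, -0.001, -1.0]]
wrist_force: [-0.2, -0.6, -1.5]
gripper_width: 0.218
gripper_force: 30.0
```

Call:
{"name": "drive_tool", "arguments": {"moves": [{"delta_pos": [0, 0, 1.5], "turn": 0, "claw": 0}, {"delta_pos": [0, 0, 0], "turn": 0, "claw": 0.33}, {"delta_pos": [0, 0, 0], "turn": 0, "claw": 0.33}, {"delta_pos": [0, 0, -20], "turn": 0, "claw": 0.33}, {"delta_pos": [0, 0, -50], "turn": 0, "claw": 0.5}, {"delta_pos": [37, 12, -10], "turn": 0, "claw": 0.5}, {"delta_pos": [51, 17, 0], "turn": 0, "claw": 0.5}, {"delta_pos": [51, 17, 0], "turn": 0, "claw": 0.5}, {"delta_pos": [51, 18, 0], "turn": 0, "claw": 0.5}, {"delta_pos": [51, 18, 0], "turn": 0, "claw": 0.5}, {"delta_pos": [51, 17, 0], "turn": 0, "claw": 0.5}, {"delta_pos": [0, 0, 30], "turn": 0, "claw": 0.5}]}}

```text
time_s: 13.35
tcp_pos: [0.4835, -0.1941, 0.0707]
ee_rot: [[-0.005, -1.0, 0.006], [-1.0, 0.005, -0.001], [0.001, -0.006, -1.0]]
wrist_force: [0.7, 1.1, -1.1]
gripper_width: 0.502
gripper_force: 0.0
```

```bash
python3 chk.py scene s6
```

```text
L 130 z% [10.8 15.2 41.2] top offset [5.6 3.7] ((-38.3436393737793, -30.059402465820312), (11.992815017700195, 18.93944549560547), 85.46782684326172)
S 60 z% [11.8 14.8 42.4] top offset [0.5 1.7] ((68.21814727783203, 49.13237762451172), (13.1056489944458, 6.697986125946045), 69.08027648925781)
```

Call:
{"name": "drive_tool", "arguments": {"moves": [{"delta_pos": [-2, 1, 30], "turn": 0, "claw": 0.5}, {"delta_pos": [0, 0, 18], "turn": 0, "claw": 0.5}, {"delta_pos": [0, 0, 6], "turn": 0, "claw": 0.5}, {"delta_pos": [0, 0, 0], "turn": 0, "claw": 0}, {"delta_pos": [0, 0, 0], "turn": 0, "claw": 0}, {"delta_pos": [0, 0, 0], "turn": 0, "claw": 0}, {"delta_pos": [0, 0, 0], "turn": 0, "claw": 0}, {"delta_pos": [0, 0, 0], "turn": 0, "claw": 0}]}}

```text
time_s: 14.4
tcp_pos: [0.4824, -0.189, 0.0158]
ee_rot: [[0.0, -1.0, 0.001], [-1.0, -0.0, -0.0], [0.0, -0.001, -1.0]]
wrist_force: [-2.0, 1.5, 4.5]
gripper_width: 0.23
gripper_force: 30.0
```

Call:
{"name": "drive_tool", "arguments": {"moves": [{"delta_pos": [0, 0, -10], "turn": 0, "claw": 0}, {"delta_pos": [0, 0, -35], "turn": 0, "claw": 0}, {"delta_pos": [-25, -2, -30], "turn": 0, "claw": 0}, {"delta_pos": [-50, -4, 0], "turn": 0, "claw": 0}, {"delta_pos": [-50, -4, 0], "turn": 0, "claw": 0}, {"delta_pos": [-50, -4, 0], "turn": 0, "claw": 0}, {"delta_pos": [-50, -4, 0], "turn": 0, "claw": 0}, {"delta_pos": [-50, -4, 0], "turn": 0, "claw": 0}, {"delta_pos": [-50, -4, 0], "turn": 0, "claw": 0}, {"delta_pos": [0, 0, 10], "turn": 0.134, "claw": 0}, {"delta_pos": [0, 0, 20], "turn": 0.133, "claw": 0}, {"delta_pos": [0, 0, 0], "turn": 0, "claw": 0}]}}

```text
time_s: 15.9
tcp_pos: [0.5066, 0.1354, 0.0588]
ee_rot: [[-0.262, -0.965, -0.004], [-0.965, 0.262, -0.002], [0.003, 0.003, -1.0]]
wrist_force: [-0.8, -0.5, -0.4]
gripper_width: 0.23
gripper_force: 30.0
```

Call:
{"name": "drive_tool", "arguments": {"moves": [{"delta_pos": [0, 0, 20], "turn": 0, "claw": 0}, {"delta_pos": [0, 0, 14], "turn": 0, "claw": 0}, {"delta_pos": [0, 0, 6], "turn": 0, "claw": 0}, {"delta_pos": [0, 0, 2], "turn": 0, "claw": 0}, {"delta_pos": [0, 0, 0], "turn": 0, "claw": 0}]}}

```text
time_s: 16.52
tcp_pos: [0.5083, 0.1361, 0.0184]
ee_rot: [[-0.264, -0.965, 0.001], [-0.965, 0.264, 0.0], [-0.0, -0.0, -1.0]]
wrist_force: [0.5, -0.6, -0.8]
gripper_width: 0.227
gripper_force: 30.0
```

Call:
{"name": "drive_tool", "arguments": {"moves": [{"delta_pos": [0, 0, 1], "turn": 0, "claw": 0}, {"delta_pos": [0, 0, 0], "turn": 0, "claw": 0.36}, {"delta_pos": [0, 0, 0], "turn": 0, "claw": 0.36}, {"delta_pos": [0, 0, -20], "turn": 0, "claw": 0.36}, {"delta_pos": [0, 0, -50], "turn": 0, "claw": 0.4}, {"delta_pos": [33, -24, -10], "turn": 0, "claw": 0.4}, {"delta_pos": [45, -33, 0], "turn": 0, "claw": 0.4}, {"delta_pos": [45, -33, 0], "turn": 0, "claw": 0.4}, {"delta_pos": [45, -33, 0], "turn": 0, "claw": 0.4}, {"delta_pos": [45, -33, 0], "turn": 0, "claw": 0.4}, {"delta_pos": [43, -33, 0], "turn": 0, "claw": 0.4}, {"delta_pos": [0, 0, 0], "turn": -0.177, "claw": 0.4}]}}

```text
time_s: 18.02
tcp_pos: [0.6234, -0.1645, 0.0963]
ee_rot: [[-0.09, -0.996, 0.0], [-0.996, 0.09, -0.0], [0.0, -0.0, -1.0]]
wrist_force: [0.4, 0.8, -0.3]
gripper_width: 0.398
gripper_force: 0.0
```

Call:
{"name": "drive_tool", "arguments": {"moves": [{"delta_pos": [0, 0, 0], "turn": -0.177, "claw": 0.4}, {"delta_pos": [0, 0, 0], "turn": -0.177, "claw": 0.4}, {"delta_pos": [0, 0, 0], "turn": -0.177, "claw": 0.4}, {"delta_pos": [0, 0, 0], "turn": -0.177, "claw": 0.4}, {"delta_pos": [0, 0, 0], "turn": -0.177, "claw": 0.4}, {"delta_pos": [0, 0, 0], "turn": -0.177, "claw": 0.4}, {"delta_pos": [0, 0, 0], "turn": -0.177, "claw": 0.4}, {"delta_pos": [0, 0, 0], "turn": 0, "claw": 0.4}, {"delta_pos": [0, 0, 0], "turn": 0, "claw": 0.4}]}}

```text
time_s: 19.15
tcp_pos: [0.6227, -0.1608, 0.097]
ee_rot: [[0.911, -0.412, -0.0], [-0.412, -0.911, 0.0], [-0.0, 0.0, -1.0]]
wrist_force: [-0.2, -0.1, 0.1]
gripper_width: 0.398
gripper_force: 0.0
```

```bash
python3 chk.py scene s7
```

```text
L 130 z% [10.5 14.3 41.9] top offset [5.4 5.9] ((-39.511253356933594, -26.874103546142578), (12.872889518737793, 21.423229217529297), 56.38443374633789)
S 57 z% [12.4 17.  43.8] top offset [0.8 4.9] ((67.89402770996094, 51.19537353515625), (13.204569816589355, 7.936810493469238), 70.90101623535156)
Q 123 z% [11.  14.1 45.6] top offset [5.6 3.1] ((57.13872146606445, -30.73432159423828), (12.302373886108398, 17.234222412109375), 9.45327377319336)
```

Call:
{"name": "drive_tool", "arguments": {"moves": [{"delta_pos": [1, 0, 35], "turn": 0, "claw": 0.4}, {"delta_pos": [0, 0, 25], "turn": 0, "claw": 0.4}, {"delta_pos": [0, 0, 15], "turn": 0, "claw": 0.4}, {"delta_pos": [0, 0, 6], "turn": 0, "claw": 0.4}, {"delta_pos": [0, 0, 0], "turn": 0, "claw": 0}, {"delta_pos": [0, 0, 0], "turn": 0, "claw": 0}, {"delta_pos": [0, 0, 0], "turn": 0, "claw": 0}, {"delta_pos": [0, 0, 0], "turn": 0, "claw": 0}, {"delta_pos": [0, 0, 0], "turn": 0, "claw": 0}]}}

```text
time_s: 20.32
tcp_pos: [0.6241, -0.1613, 0.017]
ee_rot: [[0.912, -0.409, 0.001], [-0.409, -0.912, -0.0], [0.001, -0.0, -1.0]]
wrist_force: [-0.2, -0.0, 4.2]
gripper_width: 0.132
gripper_force: 30.0
```

Call:
{"name": "drive_tool", "arguments": {"moves": [{"delta_pos": [0, 0, -10], "turn": 0, "claw": 0}, {"delta_pos": [0, 0, -35], "turn": 0, "claw": 0}, {"delta_pos": [0, 0, -40], "turn": 0, "claw": 0}, {"delta_pos": [0, 0, 0], "turn": 0.177, "claw": 0}, {"delta_pos": [0, 0, 0], "turn": 0.177, "claw": 0}, {"delta_pos": [0, 0, 0], "turn": 0.177, "claw": 0}, {"delta_pos": [0, 0, 0], "turn": 0.177, "claw": 0}, {"delta_pos": [0, 0, 0], "turn": 0.177, "claw": 0}, {"delta_pos": [0, 0, 0], "turn": 0.177, "claw": 0}, {"delta_pos": [0, 0, 0], "turn": 0.177, "claw": 0}, {"delta_pos": [0, 0, 0], "turn": 0.177, "claw": 0}, {"delta_pos": [0, 0, 0], "turn": 0, "claw": 0}]}}

```text
time_s: 21.82
tcp_pos: [0.6233, -0.161, 0.1009]
ee_rot: [[-0.262, -0.965, -0.001], [-0.965, 0.262, 0.0], [-0.0, 0.001, -1.0]]
wrist_force: [-0.3, -0.4, -1.0]
gripper_width: 0.131
gripper_force: 30.0
```

Call:
{"name": "drive_tool", "arguments": {"moves": [{"delta_pos": [-23, 8, 0], "turn": 0, "claw": 0}, {"delta_pos": [-40, 13, 0], "turn": 0, "claw": 0}, {"delta_pos": [-45, 14, 0], "turn": 0, "claw": 0}, {"delta_pos": [-50, 16, 0], "turn": 0, "claw": 0}, {"delta_pos": [-50, 16, 0], "turn": 0, "claw": 0}, {"delta_pos": [-50, 16, 0], "turn": 0, "claw": 0}, {"delta_pos": [-45, 14, 0], "turn": 0, "claw": 0}, {"delta_pos": [-40, 13, 0], "turn": 0, "claw": 0}, {"delta_pos": [0, 0, 20], "turn": 0, "claw": 0}, {"delta_pos": [0, 0, 20], "turn": 0, "claw": 0}, {"delta_pos": [0, 0, 0], "turn": 0, "claw": 0}]}}

```text
time_s: 23.2
tcp_pos: [0.6067, 0.1982, 0.0593]
ee_rot: [[-0.262, -0.965, -0.004], [-0.965, 0.262, -0.002], [0.003, 0.003, -1.0]]
wrist_force: [-0.1, -1.3, -1.2]
gripper_width: 0.128
gripper_force: 30.0
```

Call:
{"name": "drive_tool", "arguments": {"moves": [{"delta_pos": [0, 0, 20], "turn": 0, "claw": 0}, {"delta_pos": [0, 0, 14], "turn": 0, "claw": 0}, {"delta_pos": [0, 0, 6], "turn": 0, "claw": 0}, {"delta_pos": [0, 0, 2], "turn": 0, "claw": 0}, {"delta_pos": [0, 0, 0], "turn": 0, "claw": 0}]}}

```text
time_s: 23.82
tcp_pos: [0.6084, 0.1988, 0.0195]
ee_rot: [[-0.264, -0.965, 0.001], [-0.965, 0.264, 0.0], [-0.0, -0.001, -1.0]]
wrist_force: [0.3, -0.7, -1.1]
gripper_width: 0.132
gripper_force: 30.0
```

Call:
{"name": "drive_tool", "arguments": {"moves": [{"delta_pos": [0, 0, 1], "turn": 0, "claw": 0}, {"delta_pos": [0, 0, 0], "turn": 0, "claw": 0.22}, {"delta_pos": [0, 0, 0], "turn": 0, "claw": 0.22}, {"delta_pos": [0, 0, -20], "turn": 0, "claw": 0.22}, {"delta_pos": [0, 0, -40], "turn": 0, "claw": 0.22}, {"delta_pos": [0, 0, -60], "turn": 0, "claw": 0.4}, {"delta_pos": [-8, 10, -60], "turn": 0, "claw": 0.4}, {"delta_pos": [-8, 10, -60], "turn": 0, "claw": 0.4}, {"delta_pos": [-8, 10, -60], "turn": 0, "claw": 0.4}, {"delta_pos": [0, 0, 0], "turn": 0, "claw": 0.4}, {"delta_pos": [0, 0, 0], "turn": 0, "claw": 0.4}]}}

```text
time_s: 25.2
tcp_pos: [0.5849, 0.2298, 0.3177]
ee_rot: [[-0.264, -0.965, -0.001], [-0.965, 0.264, 0.0], [-0.0, 0.001, -1.0]]
wrist_force: [-0.1, -0.1, -0.9]
gripper_width: 0.402
gripper_force: 0.0
```

```bash
python3 chk.py wrist w8; python3 chk.py scene s8
```

```text
L 1191 z% [13.6 14.5 42. ] top offset [1.  2.2] ((-43.21923828125, -31.206146240234375), (24.540756225585938, 23.104961395263672), 52.832393646240234)
S 572 z% [13.5 14.7 42.2] top offset [-1.   1.4] ((66.22401428222656, 47.796573638916016), (17.787857055664062, 18.204513549804688), 0.21328039467334747)
Q 1341 z% [13.4 14.4 42.3] top offset [1.2 0.5] ((53.146934509277344, -33.16254425048828), (19.22895622253418, 19.708003997802734), 0.6668230891227722)
O 1512 z% [13.7 14.8 42.8] top offset [-1.6  0. ] ((-37.58119201660156, 46.721065521240234), (78.33721160888672, 12.019875526428223), 0.5054910182952881)
L 144 z% [10.7 14.2 42.5] top offset [6.4 4.1] ((-36.17075729370117, -28.37717056274414), (15.592704772949219, 15.742504119873047), 78.74723052978516)
S 54 z% [12.6 15.3 42.1] top offset [2.9 3.7] ((70.04853820800781, 49.57244110107422), (12.131287574768066, 12.054499626159668), 82.92040252685547)
Q 124 z% [10.5 14.2 41.8] top offset [4.6 0.6] ((58.51518249511719, -32.74737548828125), (14.344111442565918, 17.920522689819336), 22.626508712768555)
O 262 z% [10.3 13.9 42.8] top offset [-0.4  2.3] ((-36.02064514160156, 49.8043212890625), (67.22933197021484, 10.602742195129395), 3.850822687149048)
```

View pics/w8.png

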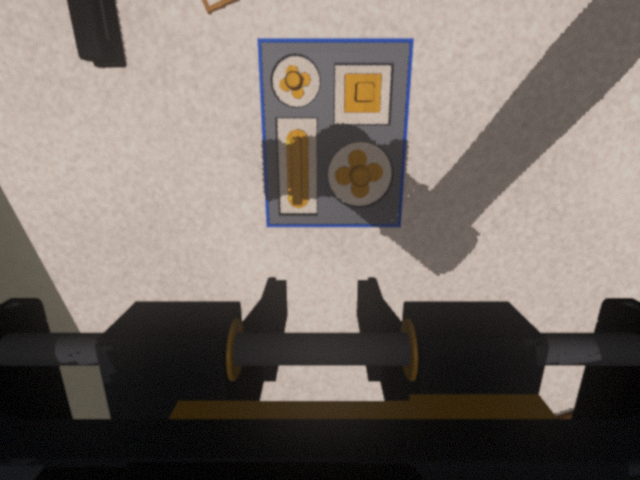

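View pics/s8.png

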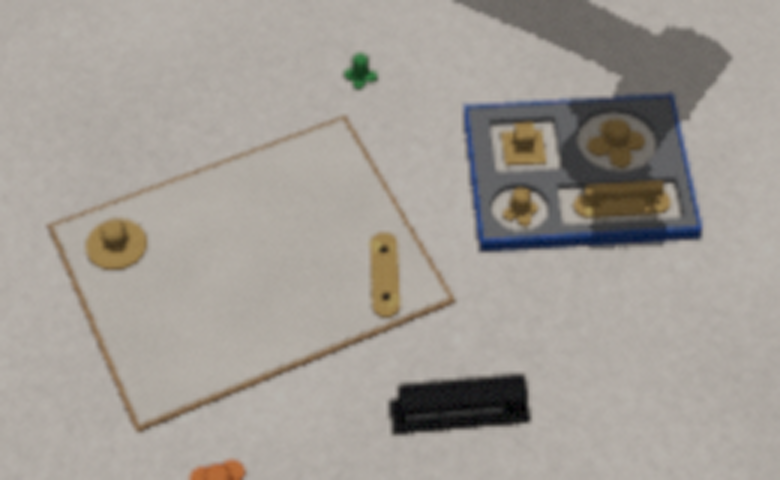

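All four fittings sit centred and flat in their pockets: small flower at (295,80) px, square (363,93), big flower (358,173) and bar (298,168) in w8. In s8 the disc knob, bare plate, stapler and both decoys are where they started.

```bash
python3 -c "
from station import ticket; print(ticket.finish_job())"
```

```text
the job is handed in; nothing more can be done
None
```

The job is handed in at about 25 s on the robot's clock: all four fittings are upright and flat in their pockets, placed in the order listed, and the final pictures show no sign that the items to be left were moved.

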